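Unpack the abacus and hold it up at a reading slant

TASK

Unpack the abacus: fold both carton flaps back, well past upright, then draw the abacus up out of its slot. Tip it back to a reading slant, about 45 degrees between standing and lying flat, with its long rails level, and finish while holding it there still, a hand's width clear above the carton. Leave the small wooden case in its own slot, the flaps open and everything else on the desk where it stands.

Things in the scene. Friction and masses are not known exactly. Their poses are not given: they have to be found in the camera images.
- carton: Open-topped cardboard carton fixed to the desk, 156 (its x) x 170 (its y) x 80 mm high, walls 3 mm; origin at the centre of its underside, z up. Inside lies a moulded grey insert with two parallel slots that run along the carton's y, centred at x = -30 and +30 mm, each 20 mm wide and 150 mm long, slot floor 10 mm and slot mouth 35 mm above the desk. The two flaps are hinged on the top rims of its -x and +x walls; the carton has no other flaps.
- flap_near (a joint): Angle of the flap hinged on the carton's -x wall: 0 = lying flat shut across the opening, grows as it swings up and outwards, pi/2 = upright, 3.0 = stop. Flap 60 mm from hinge to free edge, 168 mm along the hinge, 3 mm thick, about 15 g. Starts ajar (0.95 to 1.3); the stiff crease (0.02 N m) keeps it wherever it is left. With both flaps ajar a gap of at least 80 mm is open between their free edges over the middle of the carton.
- flap_far (a joint): The same for the flap hinged on the carton's +x wall; it swings up and outwards to the carton's +x.
- flap_near_hinge (a point): Middle of the near flap's hinge line, on the top rim of the carton's -x wall (80 mm above the desk, 76.5 mm from the carton's centre); the hinge runs along the carton's y.
- flap_far_hinge (a point): Middle of the far flap's hinge line, on the top rim of the carton's +x wall, likewise.
- abacus: Dark wooden abacus with nine rods of beads, standing on its long edge in one of the two slots (either one); 16 mm thick (its x, all over), 140 mm long (its y, along the rails), 70 mm high (its z), 100 to 155 g. Origin at the centre of its lower edge. Its top edge is level with the carton's rim, 80 mm above the desk, and the upper half is free to pinch across the thickness; 25 mm of it sits in the slot with 2 mm play each side.
- abacus_center (a point): Centre of the abacus, 35 mm above its lower edge; axes as the abacus.
- case: Plain flat wooden case without beads in the other slot: 16 mm thick (x), 130 mm long (y), only 45 mm high (z), top 55 mm above the desk. Origin at the centre of its underside. Leave it.
- pot: Orange silicone pencil pot, empty, 76 mm across the mouth, 95 mm high; origin under its centre. Leave alone.
- stapler: Chrome stapler 135 x 36 mm, about 55 mm high; origin under its centre. Leave alone.
- jar: Glass jar of marbles with a twist cap, 70 mm across, 92 mm high; origin under its centre. Leave alone.
- rack: Low moulded plastic pencil rack 196 x 40 x 16 mm with two slots; origin under its centre. Leave alone.
- pencil1: Graphite pencil, 174 mm long, lying in the rack. Leave alone.
- pencil2: The other graphite pencil in the rack. Leave alone.
- eraser: White eraser 45 x 20 x 12 mm; origin under its centre. Leave alone.
- mug: White mug 76 mm across, 85 mm high; origin under its centre. Leave alone.
There are look-alikes about, which are no part of the job. Of the things that look like the abacus, the smaller one is meant. What is shaped like the carton but purple is not meant.

How it is judged:
On the way, in this order (a step that is already met when the one before it is completed fails the run):
1. both flaps are swung back past upright while the abacus still stands in its slot (value of joint each of flap_near, flap_far above 1.75 rad and height (world z) of abacus_center below 0.065 m), for 0.2 s.
2. the gripped abacus is drawn up clear of the carton rim (value of joint each of flap_near, flap_far above 1.75 rad and height (world z) of abacus_center above 0.125 m and contact force between the fingers and abacus above 0.5 N), for 0.1 s.
At the end, for the whole second after the job is handed in: Fingers hold the abacus at rest, centre over 160 mm above the desk (lower edge about 50 mm over the rim), its z axis 30 to 60 degrees from vertical, long axis level within 15 degrees, not touching carton or flaps; both flaps past 100 degrees (1.75 rad); case in its slot (value of joint each of flap_near, flap_far above 1.75 rad and height (world z) of abacus_center above 0.16 m and angle between abacus's own z axis and vertical between 0.52 and 1.05 rad and angle between abacus's own y axis and vertical between 1.31 and 1.83 rad and contact force between the fingers and abacus above 0.5 N and contact force between abacus and carton below 0.05 N and linear speed of abacus below 0.03 m/s and angular speed of abacus below 0.3 rad/s and z of case in the frame of carton between 0.004 and 0.02 m); the arm keeps its last pose, push and grip.
It fails at once if the wooden case is disturbed (moved more than 20 mm) (distance of case from where it was at the start of the episode above 0.02 m).
It fails at once if something else on the desk is disturbed (moved more than 30 mm) (distance of any of pot, stapler, jar, rack, pencil1, pencil2, eraser, mug from where it was at the start of the episode above 0.03 m).
It also fails if it takes over 51 s, if anything falls off the work surface, if the arm or the gripper's body presses on something with over 40 N, if the wrist force passes 120 N, or if a joint passes its speed limit or range.

ROBOT

A 6-joint arm with a two-finger parallel gripper is mounted at the origin on the work surface. World frame = base frame: x ahead of the robot, y to its left, z up, the work surface at z = 0. Lengths are in m, angles in rad, forces in N, time in s.
With the tool pointing down it reaches from about 0.3 to 0.75 m from the base axis. Payload 8.5 kg.
Tool frame: the origin (TCP) lies at the very end of the fingers, on their centre line; the grasp point (between the pads) lies 19 mm behind it; z points along the fingers, y is the direction in which the jaws open and shut (so a half turn about z gives the same grasp; the last joint's range is limited). The gripper opens to 85 mm and grips with 20 to 120 N. Pads are 22 mm wide; open, the fingers measure 114 mm over their backs; the gripper's body (76 mm by 85 mm) begins 54 mm behind the grasp point. The pads swing forward as they close: fully open they stand 13 mm farther back than shut.
Start: joints at [1.124, 0.381, 1.297, -0, 1.464, -0.215], TCP at [0.126, 0.535, 0.231] pointing down, gripper open.
Joint ranges: [-3.11, 3.11], [-0.89, 2.33], [0.22, 2.48], [-1.42, 4.56], [0.17, 2.85], [-2.88, 2.88]. Speed limits (rad/s): [2.39, 2.39, 3.14, 3.14, 3.14, 3.14].

INTERFACE

Orientations are given as a rotation vector (axis times angle).
In Python, from cell import manip, snapshot, camera_model, order, recognise, place_of gives the robot as it stands.
- The arm moves only by the tool apply_moves, never from a script. Its argument "series" is a list of rows, each a list of 3 entries, a list of its own where there are three numbers: the shift along the world's x, y, z in mm, then the turn about the world's z in rad, then the opening, from -1 (shut) to 1 (fully open). In form: [[[tx, ty, tz], turn, jaw], ...]. A call has exactly 8 rows; each row is the pose to reach, as a shift and turn from the pose commanded when the call began; what a row does not reach only later rows make up. A row lasts 1/12 s, in which the tool goes at most 41.7 mm and 7.16 degrees, less where a joint would pass 70% of its speed; a pose out of reach is approached as far as the arm can. A call with a gripper value outside its range is refused whole. The fingers move at their own pace and stop on an object; "newtons" is the grip in N (left out, the last holds). Time passes only in rows, so rows that repeat a pose let the fingers close, or fill a call up. It gives the time, the measured TCP pose, the force and the opening at its end, in the units of the state.
- manip.read_state(): the state, without advancing time (a new reading comes with each control period).
- snapshot(name): name is "scene" or "top" or "wrist"; returns the picture (480x640x3 uint8, red, green, blue); there is no depth.
- camera_model(name): a dict with "fx", "fy", "cx", "cy" (pixels), "rvec" (rotation vector, rad) and "tvec" (3), from world to camera coordinates, as OpenCV has them. Camera axes: x right, y down, z forward; pixel columns grow to the right and rows downward; lengths in m; the calibration is good to about 2 mm. A picture is of the moment at which its call begins: read the wrist's pose just before it. camera_model takes no time and is no camera call; for the wrist camera it gives the pose at the moment of the call.
- order.hand_in(): hands the job in, once; it reports no verdict.
Trained networks look in the newest picture that a camera, given by its name, has taken for a name from the list of things; names that differ only in an ending like _2 or _b are one class to them, and where a whole thing is asked for, a point or a joint stands for the part that bears it (a point fixed in the world has none). Each returns a list of dicts, best first, with "score" (0 to 1); they miss things now and then, are a little off and sometimes report something else, mostly with a low value. They report only what shows in the picture. A call takes as long as a camera call. They do not tell look-alikes from the thing itself.
- recognise(name, camera): "xy" ([column, row] in pixels, amid what is visible of it).
- place_of(name, camera): "xy" ([column, row] in pixels: a listed point, or the origin of a listed thing).
The state is a dict: "time": time; "qpos": joint angles; "joint_vel": joint speeds; "joint_efforts": joint torques, N m; "tool_pos": TCP position; "orientation": TCP orientation; "contact_force": force on the tool from outside, world axes, zero at the start; "wrist_torque": the same for the moment, N m; "grip_width": finger opening in m.
Only numpy, scipy, OpenCV 4.12 (cv2) and the standard library are available. Lean on these libraries where they do the work, as an engineer would, in place of code of your own. Each camera call takes 0.05 s, during which the arm holds its last target.

## Working session

There is one attempt and no reset: what is moved stays moved. The work goes in short steps, Python scripts to look and compute and a tool call to move; the robot and the scene stay as the last step left them, time stands still between calls to the robot, and variables do not carry over. Pictures are saved under pics/ and viewed, and the job is handed in when it is done.

Besides the shell and the picture viewer there is one more tool, called after "Call:" as name([rows], argument=value, ...), one row to a line, values as JSON. apply_moves: Moves the arm, as the interface text tells. Its arguments: {"type":"object","properties":{"series":{"type":"array","items":{"type":"array"}},"newtons":{"type":"number"}},"required":["series"]}

```bash
ls -la; mkdir -p pics
cat > h.py <<'E'
import numpy as np, cv2
from cell import manip, snapshot, camera_model, order, recognise, place_of
def snap(n,tag):
    im=snapshot(n); cv2.imwrite(f'pics/{tag}.png',im[...,::-1]); return im
def ray(c,xy):
    R=cv2.Rodrigues(np.array(c['rvec'],float))[0]; t=np.array(c['tvec'],float).ravel()
    d=R.T@np.array([(xy[0]-c['cx'])/c['fx'],(xy[1]-c['cy'])/c['fy'],1.]); return -R.T@t,d
def atz(c,xy,z):
    o,d=ray(c,xy); return o+d*(z-o[2])/d[2]
def proj(c,P):
    K=np.array([[c['fx'],0,c['cx']],[0,c['fy'],c['cy']],[0,0,1.]])
    return cv2.projectPoints(np.array(P,float).reshape(-1,3),np.array(c['rvec'],float),np.array(c['tvec'],float),K,None)[0].reshape(-1,2)
E
python3 - <<'E'
from h import *
np.set_printoptions(precision=3,suppress=True)
print(manip.read_state())
for n in('scene','top','wrist'):
    snap(n,n+'0'); c=camera_model(n); print(n,c, ray(c,(320,240)))
E
```

```text
total 12
drwxr-xr-x  3 agent agent 4096 Dec  5 23:05 .
drwxr-xr-x 23 root  root  4096 Dec  5 23:05 ..
drwxr-xr-x  2 agent agent 4096 Dec  5 23:05 pics
{'time': 0.0, 'qpos': array([ 1.124,  0.381,  1.298, -0.   ,  1.464, -0.215]), 'joint_vel': array([ 0.   , -0.002, -0.   , -0.001,  0.   , -0.002]), 'joint_efforts': array([  0.001, -44.847, -23.128,  -0.   ,   0.005,  -0.   ]), 'tool_pos': array([0.126, 0.535, 0.231]), 'orientation': array([-0.363, -3.12 ,  0.002]), 'contact_force': array([-0.512, -0.521,  0.233]), 'wrist_torque': array([-0.016,  0.03 ,  0.029]), 'grip_width': 0.08549439117076632}
scene {'fx': 534.8289702082512, 'fy': 534.8289702082512, 'cx': 317.8452358365146, 'cy': 246.80077960169285, 'rvec': array([ 1.437,  2.014, -0.909]), 'tvec': array([ 0.254, -0.26 ,  1.651])} (array([1.434, 0.196, 0.874]), array([-0.732, -0.229, -0.642]))
top {'fx': 522.6617593730493, 'fy': 522.6617593730493, 'cx': 319.0498157317828, 'cy': 238.1638854192902, 'rvec': array([ 2.215, -1.996,  0.211]), 'tvec': array([-0.113,  0.533,  1.221])} (array([ 0.279, -0.081,  1.305]), array([ 0.202,  0.017, -0.979]))
wrist {'fx': 416.21794696821354, 'fy': 416.21794696821354, 'cx': 327.49650130311625, 'cy': 241.0097411372228, 'rvec': array([-2.261, -1.789, -0.28 ]), 'tvec': array([-0.549, -0.04 ,  0.381])} (array([0.05 , 0.553, 0.374]), array([ 0.292, -0.089, -0.953]))
```

View pics/scene0.png

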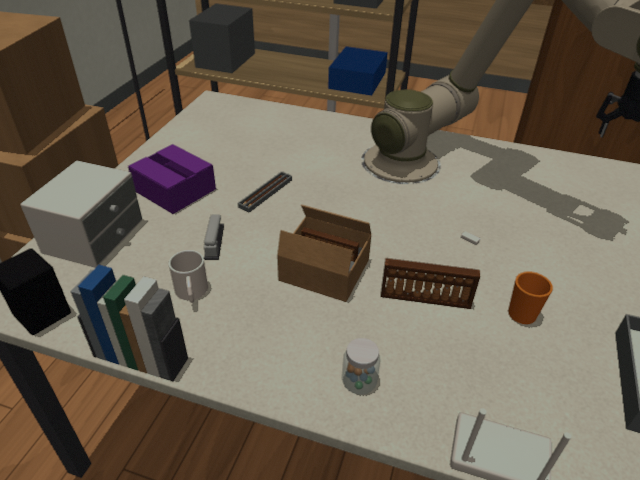

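View pics/top0.png

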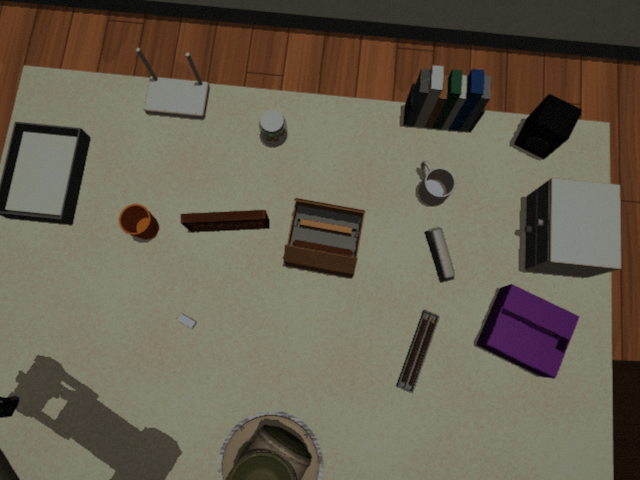

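Run:
```python
from h import *
np.set_printoptions(precision=3,suppress=True)
for cam in('top','scene'):
    c=camera_model(cam)
    for n,z in(('carton',0),('flap_near_hinge',.08),('flap_far_hinge',.08),('abacus_center',.045),('abacus',.01),('case',.01)):
        for r in place_of(n,cam)[:3]: print(cam,n,round(r['score'],2),np.array(r['xy']),atz(c,r['xy'],z))
```

```text
top carton 0.7 [322.8 242.1] [ 0.544 -0.066  0.   ]
top carton 0.62 [318.3 261.8] [ 0.492 -0.06   0.   ]
top carton 0.57 [519.7 330.4] [ 0.374 -0.571  0.   ]
top flap_near_hinge 0.7 [521.8 358.7] [ 0.304 -0.547  0.08 ]
top flap_near_hinge 0.55 [320.1 264.6] [ 0.473 -0.066  0.08 ]
top flap_far_hinge 0.71 [547.3 300.9] [ 0.443 -0.603  0.08 ]
top flap_far_hinge 0.65 [331.  205.2] [ 0.621 -0.078  0.08 ]
top abacus_center 0.68 [224.2 220.6] [0.563 0.182 0.045]
top abacus 0.63 [320.4 253.3] [ 0.513 -0.063  0.01 ]
top abacus 0.58 [231.1 227.5] [0.555 0.169 0.01 ]
top abacus 0.49 [417.6 351. ] [ 0.298 -0.322  0.01 ]
top case 0.94 [324.8 231.7] [ 0.569 -0.069  0.01 ]
scene carton 0.88 [324.1 268.3] [ 0.534 -0.073  0.   ]
scene carton 0.87 [177.8 189.5] [ 0.362 -0.566  0.   ]
scene flap_near_hinge 0.92 [334.1 226.9] [ 0.471 -0.071  0.08 ]
scene flap_near_hinge 0.56 [191.3 153.2] [ 0.288 -0.552  0.08 ]
scene flap_far_hinge 0.96 [143.3 178.3] [ 0.445 -0.608  0.08 ]
scene flap_far_hinge 0.61 [312.5 265.1] [ 0.615 -0.076  0.08 ]
scene abacus_center 0.74 [330.2 247.7] [ 0.508 -0.068  0.045]
scene abacus_center 0.7 [428.8 283.9] [0.551 0.175 0.045]
scene abacus 0.96 [422.7 299. ] [0.566 0.169 0.01 ]
scene abacus 0.65 [323.2 269.5] [ 0.549 -0.071  0.01 ]
```

Call:
apply_moves([
  [[24,-34,5],-0.12,0],
  [[48,-68,10],-0.24,0],
  [[72,-102,20],-0.36,-0.5],
  [[96,-136,30],-0.48,-1],
  [[120,-170,40],-0.6,-1],
  [[144,-204,50],-0.72,-1],
  [[168,-238,50],-0.84,-1],
  [[190,-272,50],-0.96,-1],
])

```text
time: 1.42
tool_pos: [0.3152, 0.2648, 0.2821]
orientation: [1.77, 2.594, 0.003]
contact_force: [1.4, 1.2, 0.0]
grip_width: 0.0
```

Call:
apply_moves([
  [[24,-34,0],-0.11,-1],
  [[48,-68,0],-0.22,-1],
  [[72,-102,0],-0.33,-1],
  [[96,-136,0],-0.44,-1],
  [[120,-170,0],-0.44,-1],
  [[144,-204,0],-0.44,-1],
  [[168,-238,0],-0.44,-1],
  [[190,-272,0],-0.44,-1],
])

```text
time: 2.08
tool_pos: [0.5053, -0.0078, 0.2814]
orientation: [2.288, 2.152, 0.0]
contact_force: [0.8, 0.2, 0.4]
grip_width: 0.0001
```

Run:
```python
from h import *
np.set_printoptions(precision=3,suppress=True)
s=manip.read_state();print(s)
snap('wrist','w1');snap('top','t1'); snap('scene','s1')
```

```text
{'time': 2.0833, 'qpos': array([-0.25 ,  0.268,  1.32 ,  0.   ,  1.553, -0.189]), 'joint_vel': array([-0.7  ,  0.473, -0.651,  0.001,  0.178, -0.698]), 'joint_efforts': array([  2.757, -43.154, -21.469,  -0.155,  -0.171,   0.852]), 'tool_pos': array([ 0.505, -0.008,  0.281]), 'orientation': array([2.288, 2.152, 0.   ]), 'contact_force': array([0.788, 0.222, 0.423]), 'wrist_torque': array([-0.011, -0.004, -0.003]), 'grip_width': 0.00014469468672117022}
```

View pics/w1.png

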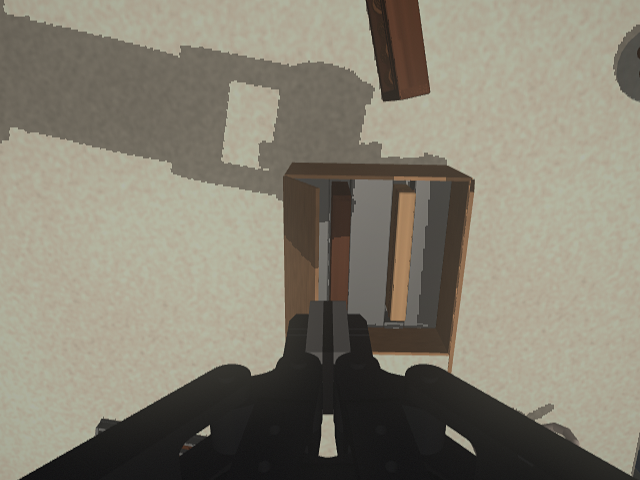

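View pics/s1.png

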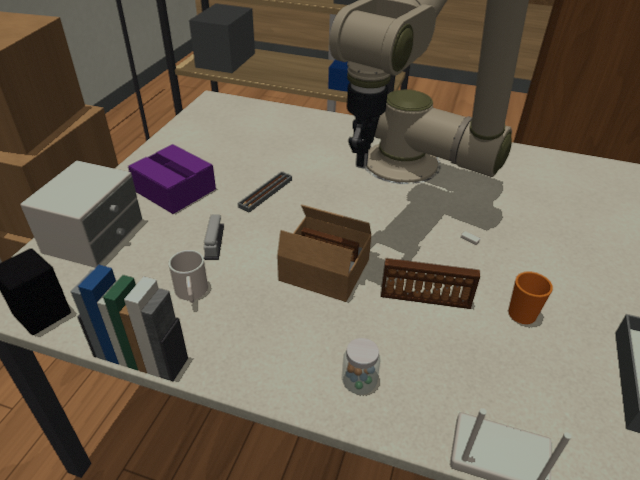

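Run:
```python
from h import *
np.set_printoptions(precision=3,suppress=True)
s=manip.read_state();print(s['time'],s['tool_pos'],s['orientation'],s['qpos'])
for cam in('wrist','scene'):
    c=camera_model(cam)
    snapshot(cam)
    for n,z in(('carton',0),('flap_near_hinge',.08),('flap_far_hinge',.08),('abacus_center',.045),('case',.01)):
        for r in place_of(n,cam)[:2]: print(cam,n,round(r['score'],2),np.array(r['xy']),atz(c,r['xy'],z))
```

```text
2.2333 [ 0.505 -0.008  0.281] [-2.291 -2.148  0.001] [-0.25   0.269  1.321 -0.     1.553 -0.185]
wrist carton 0.94 [367.9 240.5] [ 0.544 -0.068  0.   ]
wrist flap_near_hinge 0.96 [288.3 268. ] [ 0.466 -0.063  0.08 ]
wrist flap_far_hinge 0.74 [461.9 272.9] [ 0.62  -0.077  0.08 ]
wrist abacus_center 0.65 [339.5 259.8] [ 0.512 -0.071  0.045]
wrist case 0.63 [396.8 247.7] [ 0.573 -0.074  0.01 ]
scene carton 0.94 [323.  270.6] [ 0.543 -0.073  0.   ]
scene carton 0.61 [174.7 189. ] [ 0.363 -0.576  0.   ]
scene flap_near_hinge 0.94 [334.4 226.3] [ 0.469 -0.071  0.08 ]
scene flap_near_hinge 0.77 [187.6 152.1] [ 0.286 -0.564  0.08 ]
scene flap_far_hinge 0.87 [142.7 178. ] [ 0.444 -0.61   0.08 ]
scene flap_far_hinge 0.64 [311.9 265.5] [ 0.617 -0.076  0.08 ]
scene abacus_center 0.9 [426.  283.4] [0.551 0.169 0.045]
scene abacus_center 0.59 [328.8 247.8] [ 0.509 -0.071  0.045]
scene case 0.63 [266.8 193.2] [ 0.305 -0.316  0.01 ]
```

Call:
apply_moves([
  [[41,-3,0],0,-1],
  [[82,-6,0],0,-1],
  [[123,-9,0],0,-1],
  [[164,-12,0],0,-1],
  [[205,-15,0],0,-1],
  [[246,-18,0],0,-1],
  [[287,-20,0],0,-1],
  [[328,-23,0],0,-1],
])

```text
time: 3.5
tool_pos: [0.7927, -0.0266, 0.2649]
orientation: [2.284, 2.149, 0.011]
contact_force: [1.1, 0.7, 2.4]
grip_width: 0.0001
```

Run:
```python
from h import *
np.set_printoptions(precision=3,suppress=True)
s=manip.read_state();print(s['time'],s['tool_pos'],s['orientation'],s['qpos'],s['joint_vel'])
```

```text
3.5 [ 0.793 -0.027  0.265] [2.284 2.149 0.011] [-0.183  0.902  0.221  0.003  2.01  -0.121] [ 0.01   0.417  0.013  0.029 -0.096  0.018]
```

Call:
apply_moves([
  [[41,0,0],0,-1],
  [[82,0,0],0,-1],
  [[123,0,0],0,-1],
  [[164,0,0],0,-1],
  [[205,0,0],0,-1],
  [[246,0,0],0,-1],
  [[287,0,0],0,-1],
  [[328,0,0],0,-1],
])

```text
time: 4.17
tool_pos: [0.8303, -0.0224, 0.2009]
orientation: [2.266, 2.131, 0.047]
contact_force: [-0.3, -0.7, -0.7]
grip_width: -0.0
```

Run:
```python
from h import *
np.set_printoptions(precision=4,suppress=True)
s=manip.read_state();print(s['time'],s['tool_pos'],s['orientation'],s['qpos'],s['joint_vel'])
```

```text
4.1667 [ 0.8303 -0.0224  0.2009] [2.2656 2.1313 0.0475] [-0.1707  0.9818  0.2221  0.0062  1.8947 -0.1076] [ 0.0135  0.1065  0.0017 -0.001  -0.1047  0.0147]
```

Call:
apply_moves([
  [[3000,0,2000],0,-1],
  [[3000,0,2000],0,-1],
  [[3000,0,2000],0,-1],
  [[3000,0,2000],0,-1],
  [[3000,0,2000],0,-1],
  [[3000,0,2000],0,-1],
  [[3000,0,2000],0,-1],
  [[3000,0,2000],0,-1],
])

```text
time: 4.83
tool_pos: [0.8147, -0.016, 0.2523]
orientation: [2.252, 2.119, 0.075]
contact_force: [-0.0, -0.0, -0.1]
grip_width: -0.0005
```

Run:
```python
from h import *
np.set_printoptions(precision=4,suppress=True)
s=manip.read_state();print(s['time'],s['tool_pos'],s['orientation'],s['qpos'],s['joint_vel'])
```

```text
4.8333 [ 0.8147 -0.016   0.2523] [2.2522 2.1189 0.0754] [-0.1674  0.918   0.2222  0.0103  1.9333 -0.1024] [ 0.0044 -0.0686  0.0021 -0.0002  0.0734  0.0042]
```

Call:
apply_moves([
  [[-40,0,-8],0,-1],
  [[-80,0,-16],0,-1],
  [[-120,0,-24],0,-1],
  [[-160,0,-32],0,-1],
  [[-200,0,-40],0,-1],
  [[-240,0,-45],0,-1],
  [[-280,0,-50],0,-1],
  [[-320,0,-55],0,-1],
])

```text
time: 5.5
tool_pos: [0.5159, -0.0158, 0.1994]
orientation: [2.252, 2.119, 0.075]
contact_force: [1.0, -0.1, 0.2]
grip_width: -0.0001
```

Run:
```python
from h import *
np.set_printoptions(precision=4,suppress=True)
s=manip.read_state();print(s['time'],s['tool_pos'],s['orientation'],s['qpos'],s['joint_vel'])
```

```text
5.5 [ 0.5159 -0.0158  0.1994] [2.2521 2.119  0.0753] [-0.2686  0.3189  1.4931  0.0172  1.263  -0.2124] [-0.2534 -0.782   1.4149  0.0166 -0.6385 -0.2641]
```

Run:
```python
from h import *
np.set_printoptions(precision=4,suppress=True)
snap('wrist','w2');snap('wrist','w2')
s=manip.read_state();print(s['time'],s['tool_pos'],s['orientation'],s['qpos'],s['joint_vel'])
from scipy.spatial.transform import Rotation as R
print(R.from_rotvec(s['orientation']).as_matrix())
c=camera_model('wrist')
for n,z in(('carton',0),('flap_near_hinge',.08),('flap_far_hinge',.08),('abacus_center',.045),('case',.01)):
        for r in place_of(n,'wrist')[:2]: print(n,round(r['score'],2),np.array(r['xy']),atz(c,r['xy'],z))
```

```text
5.6 [ 0.5109 -0.0145  0.1977] [2.2584 2.1242 0.0676] [-0.2688  0.3159  1.5026  0.017   1.2659 -0.2122] [ 0.0093  0.0727 -0.2465  0.008   0.0123  0.022 ]
[[ 0.0611  0.9964  0.0594]
 [ 0.9981 -0.0612  0.0004]
 [ 0.0041  0.0593 -0.9982]]
carton 0.6 [361.1 266.8] [ 0.5487 -0.0721  0.    ]
flap_near_hinge 0.66 [262.9 311.3] [ 0.4698 -0.0673  0.08  ]
flap_near_hinge 0.47 [360.4 266. ] [ 0.5385 -0.0396  0.08  ]
flap_far_hinge 0.61 [482.8 309.7] [ 0.6248 -0.0803  0.08  ]
abacus_center 0.64 [327.6 293.8] [ 0.5162 -0.0744  0.045 ]
case 0.97 [396.7 271.2] [ 0.5782 -0.0748  0.01  ]
```

View pics/w2.png

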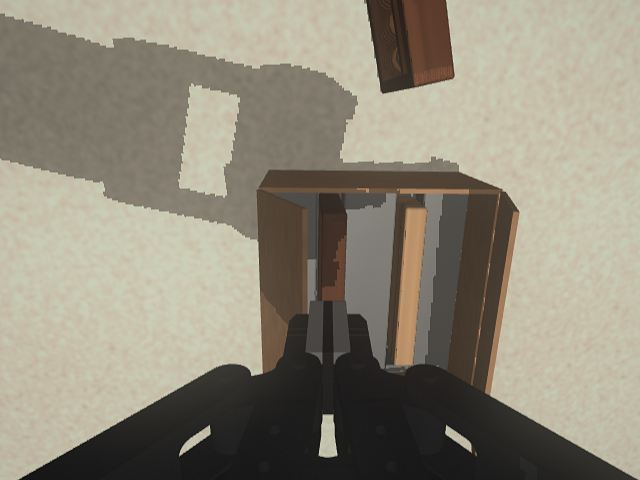

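Call:
apply_moves([
  [[18,-29,0],0,-1],
  [[35,-57,-10],0,-1],
  [[35,-57,-50],0,-1],
  [[35,-57,-90],0,-1],
  [[55,-58,-95],0,-1],
  [[90,-60,-95],0,-1],
  [[115,-62,-95],0,-1],
  [[128,-62,-95],0,-1],
])

```text
time: 6.52
tool_pos: [0.6498, -0.0786, 0.1038]
orientation: [2.251, 2.118, 0.076]
contact_force: [-1.4, -0.5, -0.1]
grip_width: -0.0001
```

Run:
```python
from h import *
np.set_printoptions(precision=4,suppress=True)
snap('scene','s3');snap('wrist','w3')
s=manip.read_state();print(s['time'],s['tool_pos'],s['orientation'],s['contact_force'])
```

```text
6.6167 [ 0.6488 -0.0783  0.1036] [2.251  2.1191 0.0761] [ 0.5854 -0.8025  0.3573]
```

View pics/s3.png

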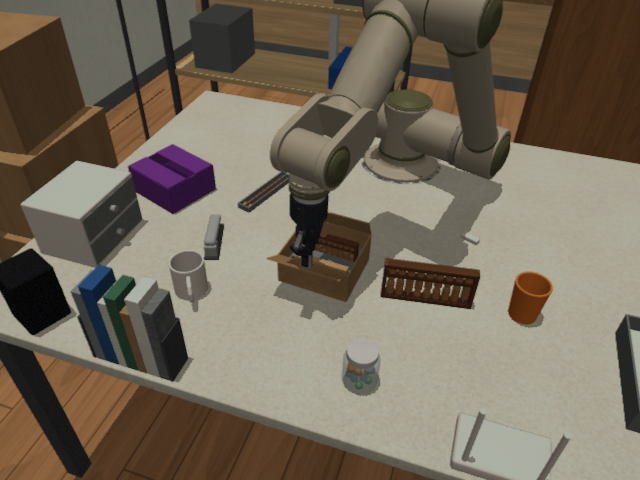

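Call:
apply_moves([
  [[-35,2,0],0,-1],
  [[-75,4,0],0,-1],
  [[-110,6,0],0,-1],
  [[-135,8,0],0,-1],
  [[-155,9,0],0,-1],
  [[-175,10,0],0,-1],
  [[-192,11,0],0,-1],
  [[-200,12,0],0,-1],
])

```text
time: 7.28
tool_pos: [0.4446, -0.0657, 0.1047]
orientation: [2.253, 2.119, 0.075]
contact_force: [0.7, 0.6, 1.1]
grip_width: -0.0
```

Run:
```python
from h import *
np.set_printoptions(precision=4,suppress=True)
snap('scene','s4');snap('top','t4')
s=manip.read_state();print(s['time'],s['tool_pos'],s['orientation'],s['contact_force'])
```

```text
7.3833 [ 0.4457 -0.0659  0.1047] [2.2528 2.1187 0.075 ] [ 0.6846 -0.8188 -0.2695]
```

View pics/s4.png

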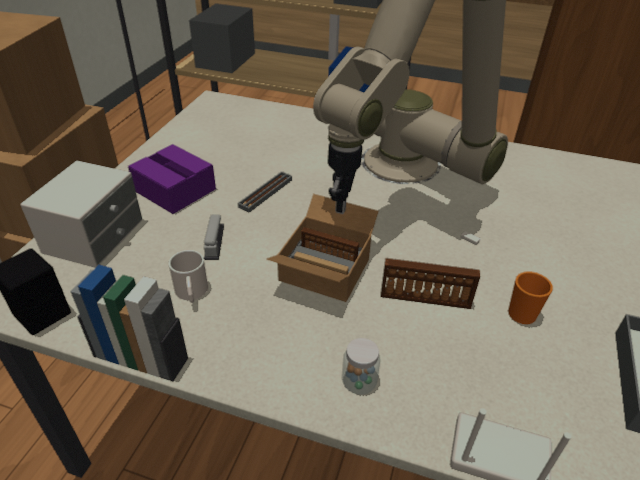

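View pics/t4.png

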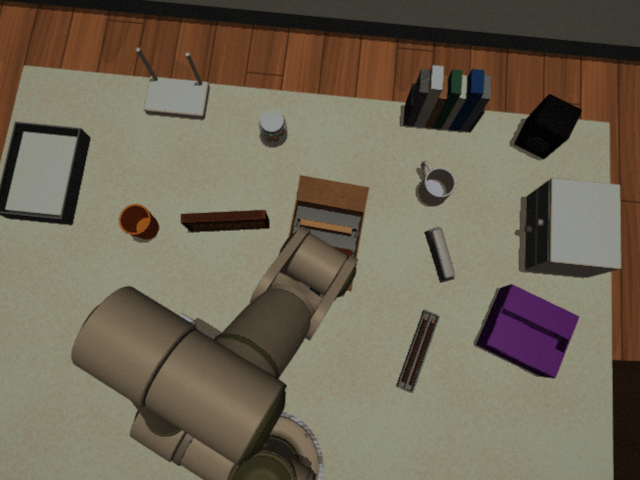

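Run:
```python
from h import *
np.set_printoptions(precision=1,suppress=True)
c=camera_model('scene')
xd=np.array([np.cos(-.061),np.sin(-.061),0]);yd=np.array([-xd[1],xd[0],0]);z=np.array([0,0,1])
C=np.array([.546,-.072,0])
for nm,s in(('near',-1),('far',1)):
  for th in(1.75,2,2.25,2.5,2.75):
    P=[C+s*.0765*xd+.08*z -s*.06*np.cos(th)*xd+.06*np.sin(th)*z+k*.084*yd for k in(-1,1)]
    print(nm,th,proj(c,P).ravel())
```

```text
near 1.75 [305.  196.  372.8 213. ]
near 2 [307.4 194.4 374.5 211.1]
near 2.25 [309.4 194.3 375.8 210.8]
near 2.5 [311.  195.6 376.7 212.1]
near 2.75 [312.1 198.4 377.2 214.7]
far 1.75 [273.1 239.4 347.1 260.1]
far 2 [270.3 245.  344.6 266.1]
far 2.25 [267.8 251.4 342.3 272.8]
far 2.5 [265.8 258.2 340.3 279.9]
far 2.75 [264.6 264.9 338.8 286.8]
```

Call:
apply_moves([
  [[5,0,35],0,-0.1],
  [[30,-2,40],0,-0.1],
  [[60,-4,40],0,-0.1],
  [[71,-5,35],0,-0.1],
  [[71,-5,25],0,-0.1],
  [[71,-5,20],0,-0.1],
  [[71,-5,20],0,-0.1],
  [[71,-5,20],0,-0.1],
], newtons=60)

```text
time: 8.05
tool_pos: [0.5171, -0.0709, 0.1241]
orientation: [2.253, 2.12, 0.074]
contact_force: [0.0, 0.2, 0.9]
grip_width: 0.0388
```

Run:
```python
from h import *
np.set_printoptions(precision=4,suppress=True)
snap('wrist','w5')
s=manip.read_state();print(s['time'],s['tool_pos'],s['orientation'],s['grip_width'])
c=camera_model('wrist')
for n,z in(('carton',0),('flap_near_hinge',.08),('flap_far_hinge',.08),('abacus_center',.045),('case',.01)):
        for r in place_of(n,'wrist')[:2]: print(n,round(r['score'],2),np.array(r['xy']),atz(c,r['xy'],z))
```

```text
8.1 [ 0.5172 -0.0711  0.1246] [2.2527 2.1192 0.0749] 0.03867565558383569
carton 0.65 [351.6 226.3] [ 0.5419 -0.0701  0.    ]
flap_near_hinge 0.57 [211.5 273.4] [ 0.465  -0.0647  0.08  ]
flap_far_hinge 0.61 [524.5 272.4] [ 0.6192 -0.078   0.08  ]
case 0.85 [399.2 229.2] [ 0.5719 -0.0717  0.01  ]
```

View pics/w5.png

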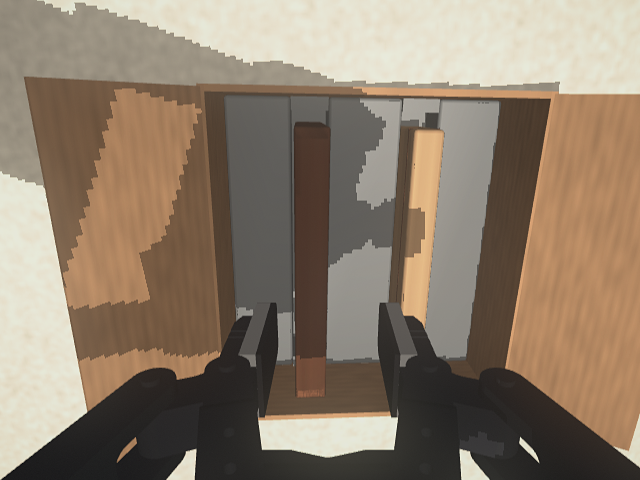

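Run:
```python
from h import *
np.set_printoptions(precision=4,suppress=True)
c=camera_model('wrist')
for p in((295,127),(329,127),(312,127),(295,355),(328,355),(312,357),(312,395),(204,92),(553,97),(205,85)): print(p,atz(c,p,.08))
s=manip.read_state()
from scipy.spatial.transform import Rotation as R
M=R.from_rotvec(s['orientation']).as_matrix(); print(M)
print(proj(c,[s['tool_pos']-.019*M[:,2]+k*.02*M[:,1] for k in(-1,0,1)]))
```

```text
(295, 127) [ 0.5105 -0.0003  0.08  ]
(329, 127) [ 0.5253 -0.0013  0.08  ]
(312, 127) [ 0.5179 -0.0008  0.08  ]
(295, 355) [ 0.5008 -0.1137  0.08  ]
(328, 355) [ 0.5178 -0.1156  0.08  ]
(312, 357) [ 0.5095 -0.1159  0.08  ]
(312, 395) [ 0.5078 -0.1393  0.08  ]
(204, 92) [0.4739 0.0162 0.08  ]
(553, 97) [0.6254 0.0051 0.08  ]
(205, 85) [0.4747 0.0189 0.08  ]
[[ 0.061   0.9958  0.0689]
 [ 0.9981 -0.061  -0.0021]
 [ 0.0022  0.0689 -0.9976]]
[[269.3129 348.448 ]
 [327.8791 348.4292]
 [386.4522 348.4105]]
```

Call:
apply_moves([
  [[-2,1,-30],0,-0.1],
  [[-2,1,-55],0,-0.1],
  [[-2,1,-70],0,-0.1],
  [[-2,1,-76],0,-0.1],
  [[-2,1,-76],0,-0.1],
  [[-2,1,-76],0,-1],
  [[-2,1,-76],0,-1],
  [[-2,1,-76],0,-1],
], newtons=60)

```text
time: 9.02
tool_pos: [0.5135, -0.07, 0.0493]
orientation: [2.255, 2.121, 0.071]
contact_force: [-8.7, -2.4, 8.2]
grip_width: 0.0153
```

Run:
```python
from h import *
np.set_printoptions(precision=4,suppress=True)
snap('scene','s6');snap('wrist','w6');
s=manip.read_state();print(s['time'],s['tool_pos'],s['orientation'],s['grip_width'],s['contact_force'])
```

```text
9.1167 [ 0.5135 -0.07    0.0493] [2.2548 2.1208 0.0711] 0.015390313686615817 [-9.7835 -1.794   5.8834]
```

View pics/w6.png

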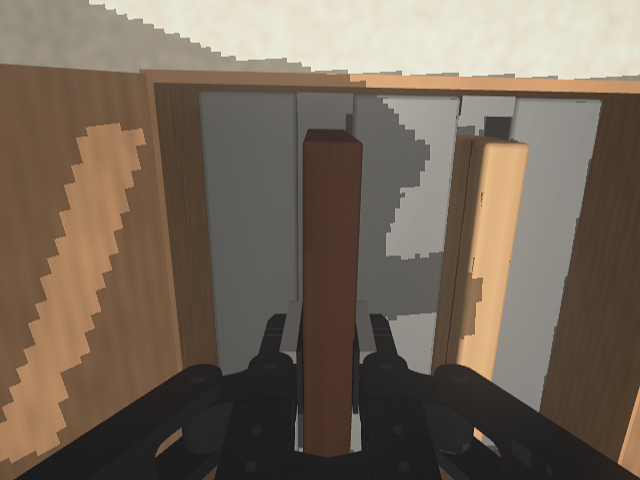

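Call:
apply_moves([
  [[-1,0,8],0,-1],
  [[-2,0,18],0,-1],
  [[-3,0,30],0,-1],
  [[-4,0,50],0,-1],
  [[-5,0,80],0,-1],
  [[-5,0,115],0,-1],
  [[-5,0,150],0,-1],
  [[-5,0,170],0,-1],
])

```text
time: 9.78
tool_pos: [0.5114, -0.0703, 0.224]
orientation: [2.246, 2.114, 0.08]
contact_force: [1.1, 0.2, -1.1]
grip_width: 0.0153
```

Run:
```python
from h import *
np.set_printoptions(precision=4,suppress=True)
snap('scene','s7');
s=manip.read_state();print(s['time'],s['tool_pos'],s['orientation'],s['grip_width'],s['contact_force'],s['qpos'])
```

```text
9.8333 [ 0.5124 -0.0707  0.2266] [2.243  2.1115 0.0835] 0.015132062059938452 [ 0.9815 -0.62    2.0408] [-0.3783  0.2914  1.4507  0.0245  1.3223 -0.323 ]
```

View pics/s7.png

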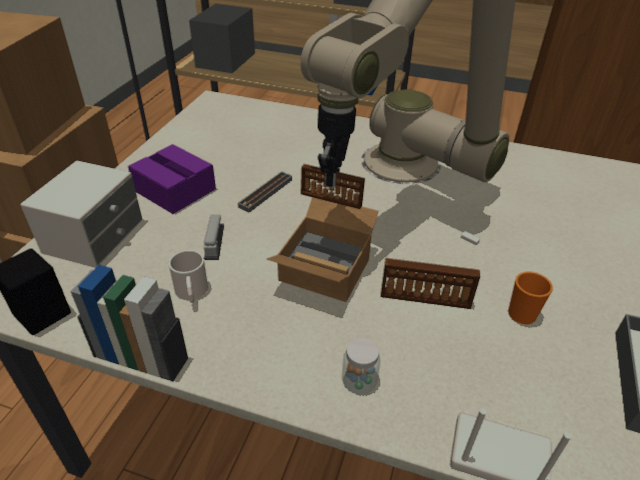

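Call:
apply_moves([
  [[30,16,0],0,-1],
  [[65,33,0],0,-1],
  [[100,50,0],0,-1],
  [[138,66,0],0,-1],
  [[175,83,0],0,-1],
  [[212,100,0],0,-1],
  [[245,117,0],0,-1],
  [[270,133,0],0,-1],
], newtons=80)

```text
time: 10.5
tool_pos: [0.7821, 0.0643, 0.2187]
orientation: [2.251, 2.119, 0.077]
contact_force: [-0.3, -1.1, -1.0]
grip_width: 0.015
```

Call:
apply_moves([
  [[20,0,5],0,-1],
  [[300,20,100],0,-1],
  [[2000,130,800],0,-1],
  [[2000,130,800],0,-1],
  [[2000,130,800],0,-1],
  [[2000,130,800],0,-1],
  [[2000,130,800],0,-1],
  [[2000,130,800],0,-1],
])

```text
time: 11.17
tool_pos: [0.8321, 0.0622, 0.2264]
orientation: [2.238, 2.105, 0.11]
contact_force: [0.3, 0.4, -1.7]
grip_width: 0.0145
```

```bash
cat > st.py <<'E'
from h import *
from scipy.spatial.transform import Rotation as R
np.set_printoptions(precision=4,suppress=True)
s=manip.read_state();M=R.from_rotvec(s['orientation']).as_matrix()
print(s['time'],'p',s['tool_pos'],'F',s['contact_force'],'w',round(s['grip_width'],4),'q',s['qpos'],'qd',s['joint_vel']);print('tilt',np.arccos(-M[2,2]),'xlev',M[2,0],'yaw',np.arctan2(M[1,1],M[0,1]))
E
python3 st.py
```

```text
11.1667 p [0.8321 0.0622 0.2264] F [ 0.2607  0.4006 -1.6519] w 0.0145 q [-0.0688  0.9517  0.2213  0.007   1.871  -0.0054] qd [-0.0038  0.0236 -0.0018  0.0004 -0.0149 -0.0053]
tilt 0.0978414008174156 xlev 0.00593297107346992 yaw -0.061277166010516686
```

Call:
apply_moves([
  [[2000,0,400],0,-1],
  [[2000,0,400],0,-1],
  [[2000,0,400],0,-1],
  [[2000,0,400],0,-1],
  [[2000,0,400],0,-1],
  [[2000,0,400],0,-1],
  [[2000,0,400],0,-1],
  [[2000,0,400],0,-1],
])

```text
time: 11.83
tool_pos: [0.8599, 0.0448, 0.1755]
orientation: [2.226, 2.094, 0.137]
contact_force: [-0.5, 0.6, -1.4]
grip_width: 0.0149
```

```bash
python3 st.py
```

```text
11.8333 p [0.8599 0.0448 0.1755] F [-0.5348  0.5842 -1.4471] w 0.0149 q [-0.0886  1.0151  0.2219  0.0127  1.7834 -0.0243] qd [-0.0216  0.071   0.0024  0.0033 -0.075  -0.0245]
tilt 0.12180657949353145 xlev 0.009023181126343913 yaw -0.0613885747868732
```

Call:
apply_moves([
  [[2000,180,1200],0,-1],
  [[2000,180,1200],0,-1],
  [[2000,180,1200],0,-1],
  [[2000,180,1200],0,-1],
  [[2000,180,1200],0,-1],
  [[2000,180,1200],0,-1],
  [[2000,180,1200],0,-1],
  [[2000,180,1200],0,-1],
])

```text
time: 12.5
tool_pos: [0.8477, 0.0525, 0.2235]
orientation: [2.212, 2.082, 0.168]
contact_force: [-0.1, -0.7, -1.6]
grip_width: 0.0147
```

```bash
python3 st.py
python3 - <<'E'
from h import *
c=camera_model('top'); print(atz(c,(272,122),.09))
E
```

```text
12.5 p [0.8477 0.0525 0.2235] F [-0.114  -0.7434 -1.6029] w 0.0147 q [-0.0816  0.957   0.2222  0.0158  1.8142 -0.016 ] qd [ 0.0056 -0.06    0.0011 -0.0007  0.0636  0.0086]
tilt 0.1489241909560306 xlev 0.012235817788994949 yaw -0.06160641924726661
[0.81608541 0.08982746 0.09      ]
```

Call:
apply_moves([
  [[2000,180,950],0,-1],
  [[2000,180,950],0,-1],
  [[2000,180,950],0,-1],
  [[2000,180,950],0,-1],
  [[2000,180,950],0,-1],
  [[2000,180,950],0,-1],
  [[2000,180,950],0,-1],
  [[2000,180,950],0,-1],
])

```text
time: 13.17
tool_pos: [0.8504, 0.0586, 0.2331]
orientation: [2.198, 2.069, 0.199]
contact_force: [-0.9, -0.3, -1.0]
grip_width: 0.0149
```

Call:
apply_moves([
  [[2000,180,950],0,-1],
  [[2000,180,950],0,-1],
  [[2000,180,950],0,-1],
  [[2000,180,950],0,-1],
  [[2000,180,950],0,-1],
  [[2000,180,950],0,-1],
  [[2000,180,950],0,-1],
  [[2000,180,950],0,-1],
])

```text
time: 13.83
tool_pos: [0.854, 0.0633, 0.241]
orientation: [2.184, 2.056, 0.23]
contact_force: [0.8, 0.4, -1.9]
grip_width: 0.0145
```

```bash
python3 st.py
python3 - <<'E'
from h import *
snap('scene','s9')
E
```

```text
13.8333 p [0.854  0.0633 0.241 ] F [ 0.8449  0.4385 -1.8974] w 0.0145 q [-0.0701  0.9381  0.2223  0.0216  1.7793 -0.0029] qd [ 0.0062 -0.0074 -0.0015 -0.0019  0.0077  0.0037]
tilt 0.20291425415341785 xlev 0.019239638374278986 yaw -0.0625786265141409
```

View pics/s9.png

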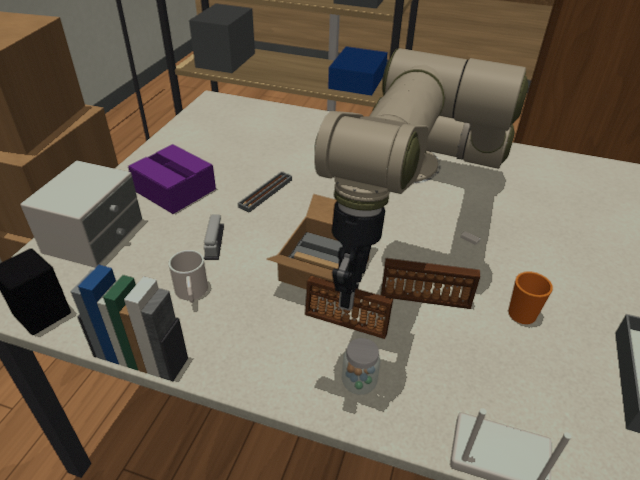

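Call:
apply_moves([
  [[2000,120,950],0,-1],
  [[2000,120,950],0,-1],
  [[2000,120,950],0,-1],
  [[2000,120,950],0,-1],
  [[2000,120,950],0,-1],
  [[2000,120,950],0,-1],
  [[2000,120,950],0,-1],
  [[2000,120,950],0,-1],
])

```text
time: 14.55
tool_pos: [0.859, 0.0597, 0.2473]
orientation: [2.169, 2.042, 0.26]
contact_force: [-0.3, 0.2, -2.0]
grip_width: 0.0147
```

Call:
apply_moves([
  [[2000,120,950],0,-1],
  [[2000,120,950],0,-1],
  [[2000,120,950],0,-1],
  [[2000,120,950],0,-1],
  [[2000,120,950],0,-1],
  [[2000,120,950],0,-1],
  [[2000,120,950],0,-1],
  [[2000,120,950],0,-1],
])

```text
time: 15.22
tool_pos: [0.8646, 0.0574, 0.2523]
orientation: [2.155, 2.028, 0.29]
contact_force: [0.0, 0.9, -1.1]
grip_width: 0.0143
```

Call:
apply_moves([
  [[2000,120,950],0,-1],
  [[2000,120,950],0,-1],
  [[2000,120,950],0,-1],
  [[2000,120,950],0,-1],
  [[2000,120,950],0,-1],
  [[2000,120,950],0,-1],
  [[2000,120,950],0,-1],
  [[2000,120,950],0,-1],
])

```text
time: 15.88
tool_pos: [0.8705, 0.0558, 0.2565]
orientation: [2.139, 2.014, 0.32]
contact_force: [0.2, -1.1, -1.8]
grip_width: 0.0145
```

Call:
apply_moves([
  [[2000,120,950],0,-1],
  [[2000,120,950],0,-1],
  [[2000,120,950],0,-1],
  [[2000,120,950],0,-1],
  [[2000,120,950],0,-1],
  [[2000,120,950],0,-1],
  [[2000,120,950],0,-1],
  [[2000,120,950],0,-1],
])

```text
time: 16.55
tool_pos: [0.8766, 0.0549, 0.2602]
orientation: [2.124, 2.0, 0.35]
contact_force: [-0.9, -0.2, -0.9]
grip_width: 0.0147
```

```bash
python3 st.py
```

```text
16.55 p [0.8766 0.0549 0.2602] F [-0.8668 -0.1874 -0.9255] w 0.0147 q [-0.0835  0.923   0.2223  0.04    1.6854 -0.0124] qd [-0.0029 -0.0017 -0.0007  0.0017  0.0009 -0.0032]
tilt 0.31324070463544074 xlev 0.03267109399879814 yaw -0.06565456451818225
```

Call:
apply_moves([
  [[2000,90,950],0,-1],
  [[2000,90,950],0,-1],
  [[2000,90,950],0,-1],
  [[2000,90,950],0,-1],
  [[2000,90,950],0,-1],
  [[2000,90,950],0,-1],
  [[2000,90,950],0,-1],
  [[2000,90,950],0,-1],
])

```text
time: 17.22
tool_pos: [0.8831, 0.0508, 0.2637]
orientation: [2.108, 1.985, 0.379]
contact_force: [-0.3, -0.2, -1.2]
grip_width: 0.0151
```

Call:
apply_moves([
  [[2000,90,950],0,-1],
  [[2000,90,950],0,-1],
  [[2000,90,950],0,-1],
  [[2000,90,950],0,-1],
  [[2000,90,950],0,-1],
  [[2000,90,950],0,-1],
  [[2000,90,950],0,-1],
  [[2000,90,950],0,-1],
])

```text
time: 17.88
tool_pos: [0.8897, 0.048, 0.267]
orientation: [2.092, 1.97, 0.407]
contact_force: [0.3, -0.6, -1.9]
grip_width: 0.0147
```

Call:
apply_moves([
  [[2000,90,950],0,-1],
  [[2000,90,950],0,-1],
  [[2000,90,950],0,-1],
  [[2000,90,950],0,-1],
  [[2000,90,950],0,-1],
  [[2000,90,950],0,-1],
  [[2000,90,950],0,-1],
  [[2000,90,950],0,-1],
])

```text
time: 18.55
tool_pos: [0.8962, 0.0461, 0.2701]
orientation: [2.076, 1.955, 0.436]
contact_force: [-0.1, 0.6, -1.3]
grip_width: 0.0149
```

Call:
apply_moves([
  [[2000,90,950],0,-1],
  [[2000,90,950],0,-1],
  [[2000,90,950],0,-1],
  [[2000,90,950],0,-1],
  [[2000,90,950],0,-1],
  [[2000,90,950],0,-1],
  [[2000,90,950],0,-1],
  [[2000,90,950],0,-1],
])

```text
time: 19.22
tool_pos: [0.9028, 0.0449, 0.2733]
orientation: [2.059, 1.939, 0.464]
contact_force: [0.2, -0.4, -1.6]
grip_width: 0.0146
```

Call:
apply_moves([
  [[2000,90,950],0,-1],
  [[2000,90,950],0,-1],
  [[2000,90,950],0,-1],
  [[2000,90,950],0,-1],
  [[2000,90,950],0,-1],
  [[2000,90,950],0,-1],
  [[2000,90,950],0,-1],
  [[2000,90,950],0,-1],
])

```text
time: 19.88
tool_pos: [0.9093, 0.044, 0.2766]
orientation: [2.043, 1.924, 0.491]
contact_force: [0.6, 0.8, -0.7]
grip_width: 0.0147
```

```bash
python3 st.py
```

```text
19.8833 p [0.9093 0.044  0.2766] F [ 0.5823  0.776  -0.748 ] w 0.0147 q [-0.0994  0.9193  0.2223  0.0643  1.5514 -0.0259] qd [-0.0001 -0.0008  0.0009 -0.0001 -0.0007 -0.0004]
tilt 0.4529371953184298 xlev 0.04719438858476227 yaw -0.07210432631037117
```

Call:
apply_moves([
  [[2000,60,950],0,-1],
  [[2000,60,950],0,-1],
  [[2000,60,950],0,-1],
  [[2000,60,950],0,-1],
  [[2000,60,950],0,-1],
  [[2000,60,950],0,-1],
  [[2000,60,950],0,-1],
  [[2000,60,950],0,-1],
])

```text
time: 20.55
tool_pos: [0.9158, 0.04, 0.28]
orientation: [2.026, 1.908, 0.518]
contact_force: [-0.9, -0.1, -1.9]
grip_width: 0.0148
```

Call:
apply_moves([
  [[2000,60,950],0,-1],
  [[2000,60,950],0,-1],
  [[2000,60,950],0,-1],
  [[2000,60,950],0,-1],
  [[2000,60,950],0,-1],
  [[2000,60,950],0,-1],
  [[2000,60,950],0,-1],
  [[2000,60,950],0,-1],
])

```text
time: 21.22
tool_pos: [0.9222, 0.0372, 0.2834]
orientation: [2.009, 1.892, 0.545]
contact_force: [-0.2, -0.4, -1.7]
grip_width: 0.0147
```

Call:
apply_moves([
  [[2000,60,950],0,-1],
  [[2000,60,950],0,-1],
  [[2000,60,950],0,-1],
  [[2000,60,950],0,-1],
  [[2000,60,950],0,-1],
  [[2000,60,950],0,-1],
  [[2000,60,950],0,-1],
  [[2000,60,950],0,-1],
])

```text
time: 21.88
tool_pos: [0.9285, 0.0353, 0.287]
orientation: [1.992, 1.875, 0.571]
contact_force: [-0.2, -0.9, -1.8]
grip_width: 0.0146
```

Call:
apply_moves([
  [[2000,60,950],0,-1],
  [[2000,60,950],0,-1],
  [[2000,60,950],0,-1],
  [[2000,60,950],0,-1],
  [[2000,60,950],0,-1],
  [[2000,60,950],0,-1],
  [[2000,60,950],0,-1],
  [[2000,60,950],0,-1],
])

```text
time: 22.55
tool_pos: [0.9347, 0.034, 0.2907]
orientation: [1.975, 1.859, 0.597]
contact_force: [-0.3, 0.4, -1.3]
grip_width: 0.0143
```

Call:
apply_moves([
  [[2000,60,950],0,-1],
  [[2000,60,950],0,-1],
  [[2000,60,950],0,-1],
  [[2000,60,950],0,-1],
  [[2000,60,950],0,-1],
  [[2000,60,950],0,-1],
  [[2000,60,950],0,-1],
  [[2000,60,950],0,-1],
])

```text
time: 23.22
tool_pos: [0.9408, 0.0331, 0.2944]
orientation: [1.957, 1.842, 0.622]
contact_force: [-0.5, 0.2, -0.7]
grip_width: 0.0148
```

```bash
python3 st.py
python3 - <<'E'
from h import *
snap('scene','s10')
E
```

```text
23.2167 p [0.9408 0.0331 0.2944] F [-0.5275  0.1611 -0.698 ] w 0.0148 q [-0.1145  0.9193  0.2223  0.0902  1.4144 -0.0413] qd [-0.0014 -0.0014 -0.0012  0.0009  0.002  -0.0022]
tilt 0.5921276971094271 xlev 0.059045274692654665 yaw -0.08193040030552576
```

View pics/s10.png

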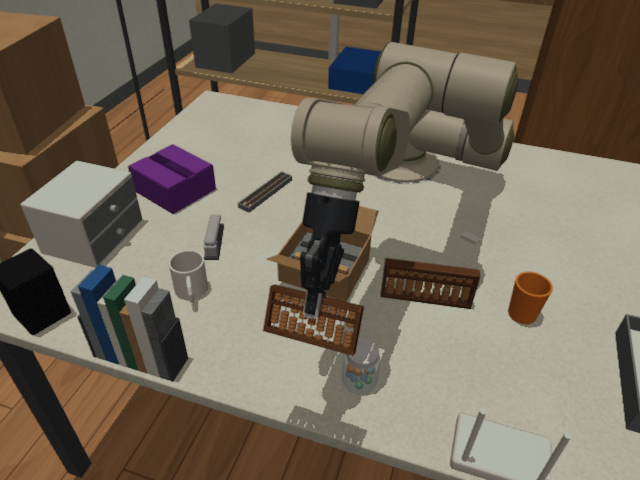

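Call:
apply_moves([
  [[2000,60,950],0,-1],
  [[2000,60,950],0,-1],
  [[2000,60,950],0,-1],
  [[2000,60,950],0,-1],
  [[2000,60,950],0,-1],
  [[2000,60,950],0,-1],
  [[2000,60,950],0,-1],
  [[2000,60,950],0,-1],
])

```text
time: 23.93
tool_pos: [0.9467, 0.0326, 0.2984]
orientation: [1.94, 1.826, 0.647]
contact_force: [-1.1, 0.1, -1.9]
grip_width: 0.015
```

Call:
apply_moves([
  [[2000,60,950],0,-1],
  [[2000,60,950],0,-1],
  [[2000,60,950],0,-1],
  [[2000,60,950],0,-1],
  [[2000,60,950],0,-1],
  [[2000,60,950],0,-1],
  [[2000,60,950],0,-1],
  [[2000,60,950],0,-1],
])

```text
time: 24.6
tool_pos: [0.9524, 0.0322, 0.3024]
orientation: [1.922, 1.809, 0.671]
contact_force: [0.1, -0.2, 0.2]
grip_width: 0.0148
```

Call:
apply_moves([
  [[2000,60,950],0,-1],
  [[2000,60,950],0,-1],
  [[2000,60,950],0,-1],
  [[2000,60,950],0,-1],
  [[2000,60,950],0,-1],
  [[2000,60,950],0,-1],
  [[2000,60,950],0,-1],
  [[2000,60,950],0,-1],
])

```text
time: 25.27
tool_pos: [0.958, 0.032, 0.3066]
orientation: [1.905, 1.793, 0.695]
contact_force: [-0.5, 0.6, -1.8]
grip_width: 0.0146
```

Call:
apply_moves([
  [[2000,60,950],0,-1],
  [[2000,60,950],0,-1],
  [[2000,60,950],0,-1],
  [[2000,60,950],0,-1],
  [[2000,60,950],0,-1],
  [[2000,60,950],0,-1],
  [[2000,60,950],0,-1],
  [[2000,60,950],0,-1],
])

```text
time: 25.93
tool_pos: [0.9635, 0.0318, 0.3109]
orientation: [1.887, 1.776, 0.718]
contact_force: [0.6, 0.2, -2.4]
grip_width: 0.0149
```

Call:
apply_moves([
  [[2000,60,950],0,-1],
  [[2000,60,950],0,-1],
  [[2000,60,950],0,-1],
  [[2000,60,950],0,-1],
  [[2000,60,950],0,-1],
  [[2000,60,950],0,-1],
  [[2000,60,950],0,-1],
  [[2000,60,950],0,-1],
])

```text
time: 26.6
tool_pos: [0.9688, 0.0318, 0.3153]
orientation: [1.87, 1.759, 0.741]
contact_force: [-1.1, 0.6, -1.2]
grip_width: 0.0146
```

Call:
apply_moves([
  [[2000,60,950],0,-1],
  [[2000,60,950],0,-1],
  [[2000,60,950],0,-1],
  [[2000,60,950],0,-1],
  [[2000,60,950],0,-1],
  [[2000,60,950],0,-1],
  [[2000,60,950],0,-1],
  [[2000,60,950],0,-1],
])

```text
time: 27.27
tool_pos: [0.9739, 0.0318, 0.3198]
orientation: [1.852, 1.742, 0.763]
contact_force: [-0.1, 0.3, -1.8]
grip_width: 0.0149
```

```bash
python3 st.py
```

```text
27.2667 p [0.9739 0.0318 0.3198] F [-0.0711  0.2589 -1.8327] w 0.0149 q [-0.1173  0.9203  0.2223  0.1151  1.2526 -0.0495] qd [-0.0006 -0.0012 -0.0011  0.0017  0.002  -0.0008]
tilt 0.7547995700944411 xlev 0.0708454500077037 yaw -0.09926266424830807
```

Call:
apply_moves([
  [[-20,-5,0],0,-1],
  [[-50,-12,0],0,-1],
  [[-85,-20,-5],0,-1],
  [[-120,-29,-10],0,-1],
  [[-155,-38,-15],0,-1],
  [[-190,-46,-20],0,-1],
  [[-220,-53,-25],0,-1],
  [[-240,-58,-25],0,-1],
])

```text
time: 27.93
tool_pos: [0.731, -0.0264, 0.2942]
orientation: [1.854, 1.743, 0.762]
contact_force: [0.7, -1.1, -1.0]
grip_width: 0.0152
```

```bash
python3 st.py
```

```text
27.9333 p [ 0.731  -0.0264  0.2942] F [ 0.7213 -1.1222 -0.952 ] w 0.0152 q [-0.2739  0.3961  1.2928  0.3172  0.7502 -0.3661] qd [-0.2117 -0.3931  0.6097  0.2663 -0.1659 -0.388 ]
tilt 0.75328765357403 xlev 0.07084077652364634 yaw -0.09956515368439806
```

Call:
apply_moves([
  [[-20,-6,0],0,-1],
  [[-45,-13,-5],0,-1],
  [[-75,-21,-12],0,-1],
  [[-100,-29,-20],0,-1],
  [[-120,-35,-26],0,-1],
  [[-132,-40,-30],0,-1],
  [[-135,-41,-30],0,-1],
  [[-135,-41,-30],0,-1],
])

```text
time: 28.6
tool_pos: [0.5987, -0.0677, 0.2654]
orientation: [1.852, 1.741, 0.763]
contact_force: [0.5, 0.1, -0.5]
grip_width: 0.0151
```

```bash
python3 - <<'E'
from h import *
for n in('scene','top','wrist'): snap(n,n+'11')
np.set_printoptions(precision=3,suppress=True)
for cam in('scene','wrist','top'):
  for n in('abacus_center','abacus','case','carton'):
    for r in place_of(n,cam)[:2]: print(cam,n,round(r['score'],2),np.array(r['xy']))
c=camera_model('scene');print(proj(c,[[.573,-.074,.01]]))
E
python3 st.py
```

```text
scene abacus_center 0.87 [321.5 192. ]
scene abacus_center 0.61 [428.8 283.3]
scene abacus 0.81 [423.5 298.2]
scene abacus 0.56 [315.1 209.3]
scene case 0.62 [324.1 274.1]
scene carton 0.78 [175.2 189. ]
scene carton 0.66 [321.8 269. ]
wrist abacus 0.87 [326.1 281.8]
wrist case 0.61 [ 77.8 242.6]
wrist carton 0.73 [ 32.4 250.6]
wrist carton 0.44 [ 79.4 243.8]
top abacus_center 0.87 [329.2 186.9]
top abacus_center 0.57 [227.4 222.4]
top abacus 0.88 [327.1 181. ]
top abacus 0.7 [229.6 228.3]
top carton 0.91 [516.2 331.1]
[[318.731 275.75 ]]
29.35 p [ 0.5989 -0.0672  0.2647] F [ 0.2862 -0.6841 -1.2265] w 0.0152 q [-0.4522  0.2048  1.6714  0.5646  0.6533 -0.7369] qd [ 0.0009  0.0003 -0.0002 -0.0012 -0.0009 -0.0015]
tilt 0.7547266758128599 xlev 0.07084570947662794 yaw -0.09929161521124417
```

View pics/scene11.png

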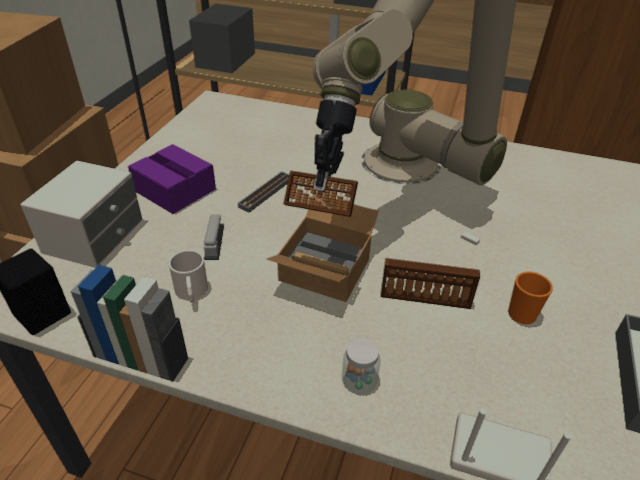

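View pics/wrist11.png

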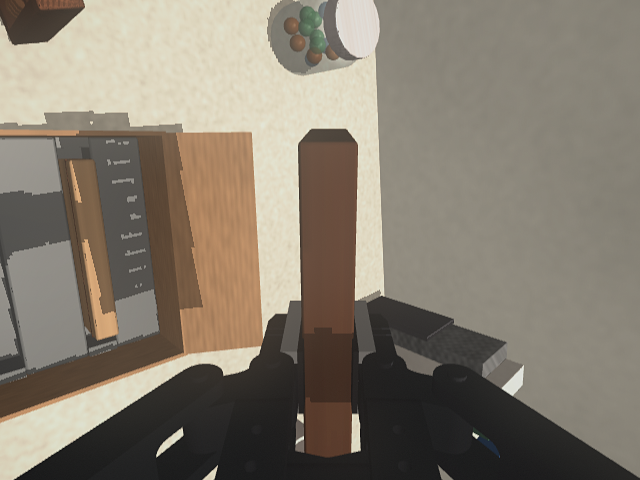

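View pics/top11.png

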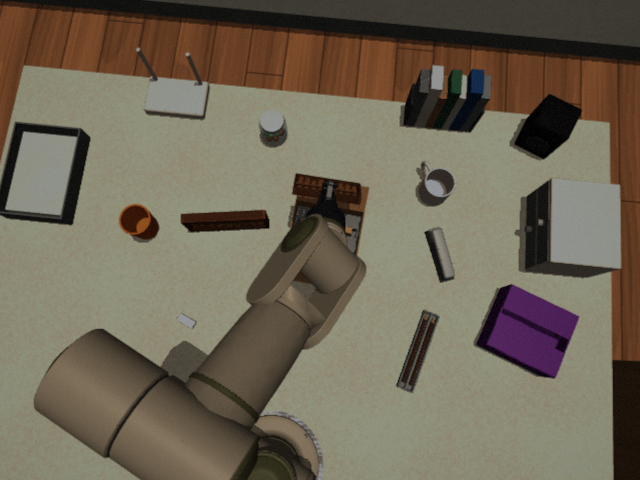

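```bash
python3 -c "
from h import *
print(order.hand_in())
"; python3 st.py
```

```text
the job is handed in; nothing more can be done
None
the job is handed in; nothing more can be done
```

I opened both flaps, drew the abacus out and tipped it back. I handed the job in at about 29 s with the abacus held still above the carton. The interface gives no verdict, so what follows is from my own last checks.

- **Flaps:** I pushed both back with the closed fingers. The scene picture, compared with the projected geometry, put both at roughly 2.5 rad, well past 1.75.
- **Slant:** The moves have no tilt command. I pushed the held abacus against the arm's outer reach limit again and again, because each push left a little tilt in the tool. I then brought it back over the carton.
- **Final pose:** The tool tilt is 0.755 rad (43°), and the wrist picture shows the abacus lying square between the pads. The long axis is about 4° off level.
- **Position:** The tip of the fingers is at z = 0.265 m, with the abacus centre at about 0.26 m. It hangs over the carton's +x half, not its middle, touching neither carton nor flaps.
- **Stillness and grip:** Joint speeds were near zero, the fingers were closed on 15 mm, and the grip was set to 80 N.
- **Rest of the scene:** The last pictures show the case still in its slot and the other objects where they started, though I compared those by eye.

Two checks were weaker. The networks sometimes named the look-alike abacus or the purple carton, which I sorted out by position. The top view had the case and the true carton hidden behind the arm at the end, so the case was checked from the scene and wrist views only.

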